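Test three stop switches, bin the one that fails to latch, shut the keeper

ROBOT

A 6-joint arm with a two-finger parallel gripper is mounted at the origin on a cart in front of the work surface, level with it; the furniture and walls round the work are solid. World frame = base frame: x ahead of the robot, y to its left, z up, the work surface at z = 0. Lengths are in m, angles in rad, forces in N, time in s.
With the tool pointing down it reaches from about 0.3 to 0.775 m from the base axis. Payload 14.6 kg.
Tool frame: the origin (TCP) lies at the very end of the fingers, on their centre line; the grasp point (between the pads) lies 19 mm behind it; z points along the fingers, y is the direction in which the jaws open and shut (so a half turn about z gives the same grasp; the last joint's range is limited). The gripper opens to 94 mm and grips with 3 to 60 N. Pads are 16 mm wide; open, the fingers measure 119 mm over their backs; the gripper's body (75 mm by 177 mm) begins 78 mm behind the grasp point.
Start: joints at [-1.373, 0.3, 1.521, -0, 1.321, -0.067], TCP at [0.144, -0.531, 0.205] pointing down, gripper open.
Joint ranges: [-3.03, 3.03], [-0.79, 2.21], [0.23, 2.52], [-1.04, 4.18], [0, 3.07], [-2.55, 2.55]. Speed limits (rad/s): [2.22, 2.22, 2.57, 3.14, 3.14, 3.14].

INTERFACE

Orientations are given as [roll, pitch, yaw] about the fixed x, y, z axes, in that order (R = Rz(yaw) Ry(pitch) Rx(roll)).
In Python, from station import ctrl, eyes gives the robot as it stands.
- The arm moves only by the tool jog_arm, never from a script. Its argument "moves" is a list of rows, each a list of 3 entries, a list of its own where there are three numbers: the shift along the world's x, y, z in mm, then the turn, a rotation vector about the world's x, y, z in units of 5 degrees (1.0 is 5 degrees), then the finger opening in mm, from 0 to 94. In form: [[[tx, ty, tz], [wx, wy, wz], jaw], ...]. A call has 1 to 5 rows; each row is the pose to reach, as a shift and turn from the pose commanded when the call began; what a row does not reach only later rows make up. A row lasts 1/12 s, in which the tool goes at most 41.7 mm and 7.16 degrees, less where a joint would pass 70% of its speed; a pose out of reach is approached as far as the arm can. A call with a gripper value outside its range is refused whole. The fingers move at their own pace and stop on an object; "squeeze" is the grip in N (left out, the last holds). Time passes only in rows, so rows that repeat a pose let the fingers close. It gives the time, the measured TCP pose, the force and the opening at its end, in the units of the state.
- ctrl.get_obs(): the state, without advancing time (a new reading comes with each control period).
- eyes.camera(name): name is "scene" or "top" or "wrist"; returns a dict with "frame" (420x560x3 uint8, red, green, blue), "vertical_fov" (degrees; the focal length in pixels is half the picture's height over the tangent of half this angle, whatever the lens; pixels are square), "cx", "cy" (the principal point, pixels), "eye" and "attitude" of the camera in the world; the wrist camera has in their place "hand_eye" (4x4, takes a point from camera to tool coordinates, whose origin is the TCP and whose axes are the flange's). Camera axes: x right, y down, z forward; pixel columns grow to the right and rows downward; lengths in m; the calibration is good to about 2 mm. A picture is of the moment at which its call begins: read the wrist's pose just before it. There is no depth.
- ctrl.hand_in(): hands the job in, once; it reports no verdict.
The state is a dict: "time_s": time; "qpos": joint angles; "joint_vel": joint speeds; "tau": joint torques, N m; "ee_pos": TCP position; "eef_rot": TCP orientation; "force": force on the tool from outside, world axes, zero at the start; "moment": the same for the moment, N m; "grip_width": finger opening in m.
Only numpy, scipy, OpenCV 4.12 (cv2) and the standard library are available. Lean on these libraries where they do the work, as an engineer would, in place of code of your own. Each camera call takes 0.05 s, during which the arm holds its last target.

TASK

Test the three stop-switch boxes in the rack one after another, from left to right as the robot sees them: push each mushroom head fully in and let go; a sound one stays down, a faulty one springs back out. Then take the box that did not latch and stand it upright in the empty grey parts bin beside the rack, leaving the sound ones latched in their bays. Finally swing the rack's keeper bar over to the front and press it down until it clicks fully shut; leave the roll of tape, the spanner and the screwdriver near the rack where they lie.

Things in the scene. Friction and masses are not known exactly. Their poses are not given: they have to be found in the camera images.
- unit_1_mid (a point): centre of stop-switch box 1, one of three (which bay it stands in varies), on its upright axis, 39 mm above its underside. Grey housing 74 (x) x 60 (y) x 44 mm; above it a round black mushroom head 40 mm across, from 58 to 78 mm above the underside when out. 0.15 to 0.3 kg; 2 mm play in its bay; may be lifted by the sides of the head (grip firmly: it can swing). All look alike.
- unit_2_mid (a point): centre of stop-switch box 2, one of three (which bay it stands in varies), on its upright axis, 39 mm above its underside. Grey housing 74 (x) x 60 (y) x 44 mm; above it a round black mushroom head 40 mm across, from 58 to 78 mm above the underside when out. 0.15 to 0.3 kg; 2 mm play in its bay; may be lifted by the sides of the head (grip firmly: it can swing). All look alike.
- unit_3_mid (a point): centre of stop-switch box 3, one of three (which bay it stands in varies), on its upright axis, 39 mm above its underside. Grey housing 74 (x) x 60 (y) x 44 mm; above it a round black mushroom head 40 mm across, from 58 to 78 mm above the underside when out. 0.15 to 0.3 kg; 2 mm play in its bay; may be lifted by the sides of the head (grip firmly: it can swing). All look alike.
- head_1 (a joint): how far the head of box 1 is pushed in, in m: 0 out, 0.012 fully in; needs 1 to 5 N. A sound head pushed fully in and let go stays at about 0.0095 and cannot be pulled out again; a faulty one returns to 0.
- head_2 (a joint): how far the head of box 2 is pushed in, in m: 0 out, 0.012 fully in; needs 1 to 5 N. A sound head pushed fully in and let go stays at about 0.0095 and cannot be pulled out again; a faulty one returns to 0.
- head_3 (a joint): how far the head of box 3 is pushed in, in m: 0 out, 0.012 fully in; needs 1 to 5 N. A sound head pushed fully in and let go stays at about 0.0095 and cannot be pulled out again; a faulty one returns to 0.
- bay_1 (a point): middle of the floor of the left-hand bay of the rack, 6 mm above the worktop; the bays are 92 mm apart along the rack's y and their rims reach 20 mm above the worktop.
- bay_2 (a point): middle of the floor of the middle bay of the rack, 6 mm above the worktop; the bays are 92 mm apart along the rack's y and their rims reach 20 mm above the worktop.
- bay_3 (a point): middle of the floor of the right-hand bay of the rack, 6 mm above the worktop; the bays are 92 mm apart along the rack's y and their rims reach 20 mm above the worktop.
- rack: fixed steel and aluminium rack, 116 x 316 mm; origin on the worktop under its middle, x to its back (away from the robot), y along the row to the left, z up. Posts 64 mm tall stand at its four corners (x = +45 mm and -35 mm, y = +-150 mm).
- keeper_bar (a point): middle of the keeper's cross bar: a round steel bar, 8 mm thick and 282 mm long, parallel to the rack's y, on two arms at the rack's ends. Shut, it lies level over the front edge of the housings (x = -35, z = 56 mm of the rack).
- keeper (a joint): keeper angle, rad: 0 shut, 2.0 to 2.4 as found (leaning back). Axis parallel to the rack's y at x = +45, z = 56 mm of the rack; bar radius 80 mm, passes 5 mm over the heads. Pushed forward past upright it falls gently (about 1 s) and rests on a sprung detent near 0.1; pressed down there with about 3 N (under 10 N) it snaps to 0 and stays.
- reject_bin: fixed open grey parts bin on the worktop left of the rack, 105 x 119 x 62 mm; origin under its middle, x to its back. Inside 83 mm along x (from -43 to +40 mm) and 106 mm along y, floor 2 mm thick; back and side walls 62 mm high, front (-x) wall 35 mm. A box fits with its 74 mm side along the bin's y.
- tape: roll of black tape, 62 mm across, 19 mm high, lying left of the rack; bystander, origin at the underside.
- spanner: combination spanner, 195 mm long, lying behind the rack; bystander, origin at the underside of its middle.
- screwdriver: screwdriver, 201 mm long, 27 mm high, lying in front of the rack; bystander, origin at the underside of its middle.
Mind the look-alikes: they are no part of the job. What is shaped like the reject_bin but purple is not meant. What is shaped like the part that bears unit_1_mid but pink is not meant.

How it is judged:
On the way, in this order (a step that is already met when the one before it is completed fails the run):
1. the head of the left-hand bay's box is pushed fully in (((value of joint head_1 above 0.0087 m and horizontal distance between unit_1_mid and bay_1 below 0.012 m) or (value of joint head_2 above 0.0087 m and horizontal distance between unit_2_mid and bay_1 below 0.012 m) or (value of joint head_3 above 0.0087 m and horizontal distance between unit_3_mid and bay_1 below 0.012 m))), for 0.04 s.
2. the head of the middle bay's box is pushed fully in (((value of joint head_1 above 0.0087 m and horizontal distance between unit_1_mid and bay_2 below 0.012 m) or (value of joint head_2 above 0.0087 m and horizontal distance between unit_2_mid and bay_2 below 0.012 m) or (value of joint head_3 above 0.0087 m and horizontal distance between unit_3_mid and bay_2 below 0.012 m))), for 0.04 s.
3. the head of the right-hand bay's box is pushed fully in (((value of joint head_1 above 0.0087 m and horizontal distance between unit_1_mid and bay_3 below 0.012 m) or (value of joint head_2 above 0.0087 m and horizontal distance between unit_2_mid and bay_3 below 0.012 m) or (value of joint head_3 above 0.0087 m and horizontal distance between unit_3_mid and bay_3 below 0.012 m))), for 0.04 s.
4. the box that did not latch stands in the bin (((x of unit_1_mid in the frame of reject_bin between -0.035 and 0.035 m and y of unit_1_mid in the frame of reject_bin between -0.045 and 0.045 m and height (world z) of unit_1_mid below 0.05 m and angle between unit_1_mid's own z axis and vertical below 0.15 rad and value of joint head_1 below 0.003 m) or (x of unit_2_mid in the frame of reject_bin between -0.035 and 0.035 m and y of unit_2_mid in the frame of reject_bin between -0.045 and 0.045 m and height (world z) of unit_2_mid below 0.05 m and angle between unit_2_mid's own z axis and vertical below 0.15 rad and value of joint head_2 below 0.003 m) or (x of unit_3_mid in the frame of reject_bin between -0.035 and 0.035 m and y of unit_3_mid in the frame of reject_bin between -0.045 and 0.045 m and height (world z) of unit_3_mid below 0.05 m and angle between unit_3_mid's own z axis and vertical below 0.15 rad and value of joint head_3 below 0.003 m))), for 0.2 s.
5. the keeper is shut into its detent (value of joint keeper below 0.04 rad), for 0.2 s.
At the end, for the whole second after the job is handed in: Every box is at rest: the sound ones latched (head at least 7 mm in) and upright in their bays (within 8 mm), the faulty one standing upright on the floor of the bin (within 0.15 rad) with its head out; the keeper is fully shut (within 0.04 rad) (((value of joint head_1 above 0.007 m and (horizontal distance between unit_1_mid and bay_1 below 0.008 m or horizontal distance between unit_1_mid and bay_2 below 0.008 m or horizontal distance between unit_1_mid and bay_3 below 0.008 m) and height (world z) of unit_1_mid below 0.052 m and angle between unit_1_mid's own z axis and vertical below 0.1 rad) or (x of unit_1_mid in the frame of reject_bin between -0.035 and 0.035 m and y of unit_1_mid in the frame of reject_bin between -0.045 and 0.045 m and height (world z) of unit_1_mid below 0.05 m and angle between unit_1_mid's own z axis and vertical below 0.15 rad and value of joint head_1 below 0.003 m)) and ((value of joint head_2 above 0.007 m and (horizontal distance between unit_2_mid and bay_1 below 0.008 m or horizontal distance between unit_2_mid and bay_2 below 0.008 m or horizontal distance between unit_2_mid and bay_3 below 0.008 m) and height (world z) of unit_2_mid below 0.052 m and angle between unit_2_mid's own z axis and vertical below 0.1 rad) or (x of unit_2_mid in the frame of reject_bin between -0.035 and 0.035 m and y of unit_2_mid in the frame of reject_bin between -0.045 and 0.045 m and height (world z) of unit_2_mid below 0.05 m and angle between unit_2_mid's own z axis and vertical below 0.15 rad and value of joint head_2 below 0.003 m)) and ((value of joint head_3 above 0.007 m and (horizontal distance between unit_3_mid and bay_1 below 0.008 m or horizontal distance between unit_3_mid and bay_2 below 0.008 m or horizontal distance between unit_3_mid and bay_3 below 0.008 m) and height (world z) of unit_3_mid below 0.052 m and angle between unit_3_mid's own z axis and vertical below 0.1 rad) or (x of unit_3_mid in the frame of reject_bin between -0.035 and 0.035 m and y of unit_3_mid in the frame of reject_bin between -0.045 and 0.045 m and height (world z) of unit_3_mid below 0.05 m and angle between unit_3_mid's own z axis and vertical below 0.15 rad and value of joint head_3 below 0.003 m)) and ((x of unit_1_mid in the frame of reject_bin between -0.035 and 0.035 m and y of unit_1_mid in the frame of reject_bin between -0.045 and 0.045 m and height (world z) of unit_1_mid below 0.05 m and angle between unit_1_mid's own z axis and vertical below 0.15 rad and value of joint head_1 below 0.003 m) or (x of unit_2_mid in the frame of reject_bin between -0.035 and 0.035 m and y of unit_2_mid in the frame of reject_bin between -0.045 and 0.045 m and height (world z) of unit_2_mid below 0.05 m and angle between unit_2_mid's own z axis and vertical below 0.15 rad and value of joint head_2 below 0.003 m) or (x of unit_3_mid in the frame of reject_bin between -0.035 and 0.035 m and y of unit_3_mid in the frame of reject_bin between -0.045 and 0.045 m and height (world z) of unit_3_mid below 0.05 m and angle between unit_3_mid's own z axis and vertical below 0.15 rad and value of joint head_3 below 0.003 m)) and value of joint keeper below 0.04 rad and linear speed of each of unit_1, unit_2, unit_3 below 0.02 m/s); the robot touches nothing.
It fails at once if the tape, spanner or screwdriver is moved by more than 30 mm (distance of any of tape, spanner, screwdriver from where it was at the start of the episode above 0.03 m).
It also fails if it takes over 67 s, if anything falls off the work surface, if the arm or the gripper's body presses on something with over 40 N, if the wrist force passes 120 N, or if a joint passes its speed limit or range.

## Working session

There is one attempt and no reset: what is moved stays moved. The work goes in short steps, Python scripts to look and compute and a tool call to move; the robot and the scene stay as the last step left them, time stands still between calls to the robot, and variables do not carry over. Pictures are saved under pics/ and viewed, and the job is handed in when it is done.

Besides the shell and the picture viewer there is one more tool, called after "Call:" as name([rows], argument=value, ...), one row to a line, values as JSON. jog_arm: Moves the arm, as the interface text tells. Its arguments: {"type":"object","properties":{"moves":{"type":"array","items":{"type":"array"}},"squeeze":{"type":"number"}},"required":["moves"]}

```bash
ls; mkdir -p pics; python3 - <<'E'
from station import ctrl, eyes
import cv2
print(ctrl.get_obs())
for n in ("scene","top"):
    c=eyes.camera(n)
    cv2.imwrite(f"pics/{n}0.png",c["frame"][:,:,::-1])
    print(n,{k:v for k,v in c.items() if k!="frame"})
c=eyes.camera("wrist"); print({k:v for k,v in c.items() if k!="frame"})
E
```

```text
pics
{'time_s': 0.0, 'qpos': array([-1.37261646e+00,  3.00456478e-01,  1.52159525e+00, -3.00194507e-05,
        1.32070337e+00, -6.66020887e-02]), 'joint_vel': array([-4.51575496e-05,  5.62789660e-04, -2.74277212e-04,  2.93569675e-04,
       -2.33174170e-04, -5.47523731e-04]), 'tau': array([ 3.87135791e-03, -5.31803513e+01, -3.52733946e+01,  7.10428390e-02,
        2.43738864e-02, -9.42697943e-05]), 'ee_pos': array([ 0.14386946, -0.53056978,  0.20488836]), 'eef_rot': array([-3.14043085e+00, -4.83516302e-05,  2.64789375e-01]), 'force': array([-0.1359628 , -1.09648996, -0.07733032]), 'moment': array([ 0.00676325, -0.01423865,  0.02190661]), 'grip_width': 0.09436758708198258}
scene {'vertical_fov': 46.01848792765117, 'cx': 283.5265045909041, 'cy': 213.02833145898046, 'eye': array([ 0.06984703, -1.00482115,  0.56992235]), 'attitude': array([-1.9854974 ,  0.00760741, -0.43310084])}
top {'vertical_fov': 51.83313834115031, 'cx': 281.7712567303079, 'cy': 205.78766997803123, 'eye': array([0.30694306, 0.02314189, 1.25695748]), 'attitude': array([-2.95120164,  0.0043458 , -1.57510769])}
{'vertical_fov': 60.741066812893266, 'cx': 286.99287330853736, 'cy': 210.22818716453165, 'hand_eye': array([[-1.12040106e-04, -9.63606695e-01, -2.67324009e-01,
         7.82821081e-02],
       [ 9.99999932e-01, -2.01597012e-04,  3.07567333e-04,
        -1.41048039e-03],
       [-3.50265663e-04, -2.67323956e-01,  9.63606652e-01,
        -1.78454269e-01],
       [ 0.00000000e+00,  0.00000000e+00,  0.00000000e+00,
         1.00000000e+00]])}
```

View pics/scene0.png

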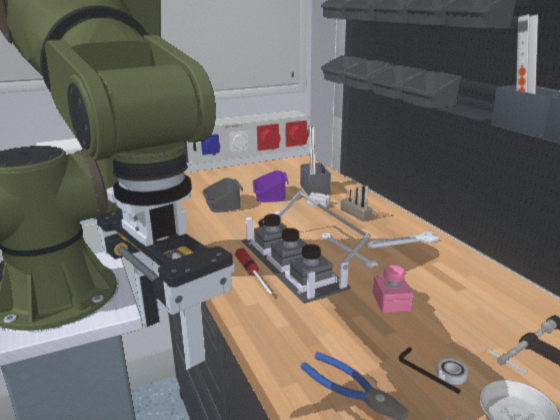

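View pics/top0.png

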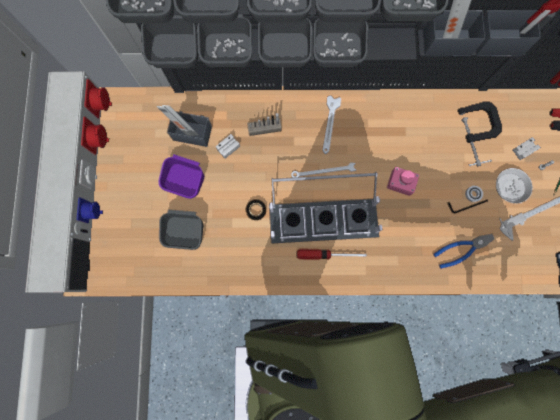

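```bash
cat > h.py <<'E'
import numpy as np, cv2
from scipy.spatial.transform import Rotation as Ro
from station import ctrl, eyes
def cam(n):
    o=ctrl.get_obs(); c=eyes.camera(n); f=210/np.tan(np.radians(c["vertical_fov"])/2)
    if n=="wrist":
        T=np.eye(4);T[:3,:3]=Ro.from_euler('xyz',o['eef_rot']).as_matrix();T[:3,3]=o['ee_pos']
        M=T@c['hand_eye'];R,e=M[:3,:3],M[:3,3]
    else: R,e=Ro.from_euler('xyz',c['attitude']).as_matrix(),c['eye']
    return dict(im=c['frame'][:,:,::-1].copy(),f=f,cx=c['cx'],cy=c['cy'],R=R,e=np.array(e))
def ray(c,u,v): 
    d=c['R']@np.array([(u-c['cx'])/c['f'],(v-c['cy'])/c['f'],1]); return d/np.linalg.norm(d)
def onz(c,u,v,z):
    d=ray(c,u,v); return c['e']+d*(z-c['e'][2])/d[2]
def proj(c,p):
    q=c['R'].T@(np.array(p)-c['e']); return q[:2]/q[2]*c['f']+[c['cx'],c['cy']]
def save(n,im,box=None,s=1):
    if box: im=im[box[1]:box[3],box[0]:box[2]]
    cv2.imwrite("pics/"+n,cv2.resize(im,None,fx=s,fy=s,interpolation=cv2.INTER_CUBIC))
E
python3 - <<'E'
from h import *
c=cam("top"); save("topz.png",c['im'],(140,140,420,280),2.8)
s=cam("scene"); save("scenez.png",s['im'],(190,150,450,320),3)
for n,u,v,z in [("rackTL",271,208,.006),("rackTR",377,201,.006),("rackBR",380,234,.006),("rackBL",270,242,.006),("bin",182,230,.06),("tape",256,209,.02),("h1",292,220,.084)]: print(n,onz(c,u,v,z).round(3))
E
```

```text
rackTL [0.542 0.059 0.006]
rackTR [ 0.561 -0.254  0.006]
rackBR [ 0.463 -0.258  0.006]
rackBL [0.441 0.062 0.006]
bin [0.47  0.306 0.06 ]
tape [0.536 0.103 0.02 ]
h1 [ 0.493 -0.001  0.084]
```

View pics/topz.png

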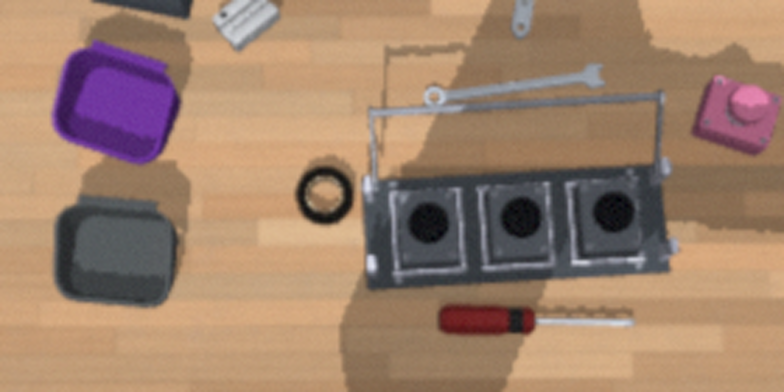

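View pics/scenez.png

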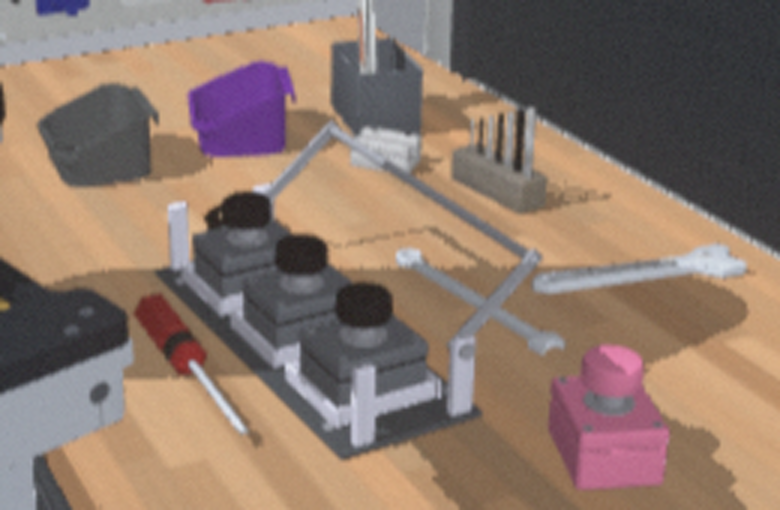

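```bash
python3 - <<'E'
from h import *
c=cam("top"); im=c['im']; g=im.max(2)
np.set_printoptions(precision=4,suppress=True)
# heads: darkest blobs
m=((g<38)*255).astype(np.uint8); m[:,:275]=0;m[:,380:]=0;m[:200]=0;m[235:]=0
n,l,st,ce=cv2.connectedComponentsWithStats(m)
H=[]
for i in range(1,n):
    if st[i,4]>60: p=onz(c,*ce[i],.084);H.append(p);print("head",st[i],ce[i],p)
# bin: grey-dark blob
m=((g<95)&(im.max(2).astype(int)-im.min(2)<22))
m=(m*255).astype(np.uint8); mm=np.zeros_like(m); mm[195:255,145:215]=m[195:255,145:215]
n,l,st,ce=cv2.connectedComponentsWithStats(mm); i=1+st[1:,4].argmax(); print("bin",st[i],ce[i])
k=max(cv2.findContours((l==i).astype(np.uint8),0,2)[0],key=cv2.contourArea)
r=cv2.minAreaRect(k);print(r)
for q in cv2.boxPoints(r): print(q,onz(c,*q,.062),onz(c,*q,.0))
save("bin.png",im,(140,185,230,265),8)
save("rack.png",im,(255,155,395,255),5.6)
E
```

```text
head [352 209  14  14 150] [358.68 215.44] [ 0.5049 -0.1841  0.084 ]
head [319 211  14  14 149] [325.7248 217.3154] [ 0.5001 -0.0934  0.084 ]
head [286 213  14  13 145] [292.6207 219.1655] [ 0.4954 -0.0024  0.084 ]
bin [ 160  210   44   39 1152] [179.9757 230.1632]
((180.93441772460938, 229.22132873535156), (43.366615295410156, 36.485904693603516), 5.194429397583008)
[157.6885 245.4262] [0.4272 0.3716 0.062 ] [0.4334 0.3897 0.    ]
[160.9918 209.0902] [0.5295 0.3674 0.062 ] [0.5411 0.3853 0.    ]
[204.1803 213.0164] [0.5177 0.2454 0.062 ] [0.5286 0.2569 0.    ]
[200.877  249.3525] [0.4158 0.2515 0.062 ] [0.4214 0.2634 0.    ]
```

View pics/bin.png

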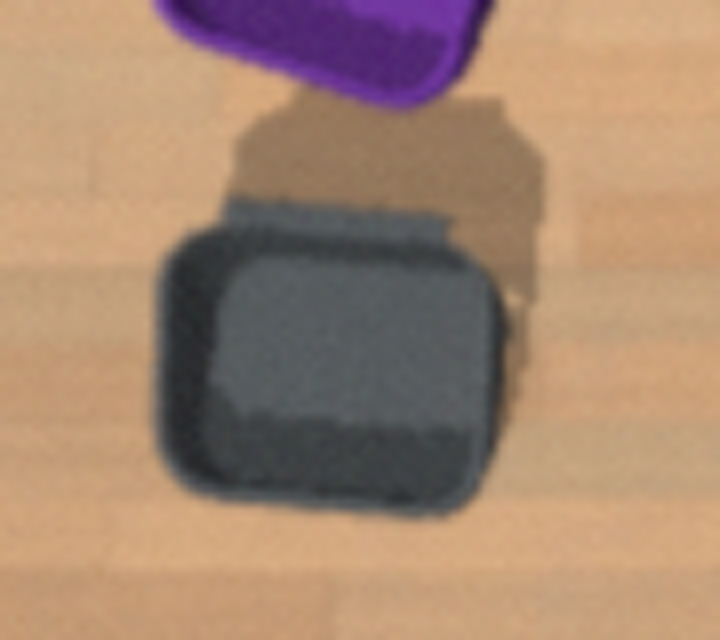

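View pics/rack.png

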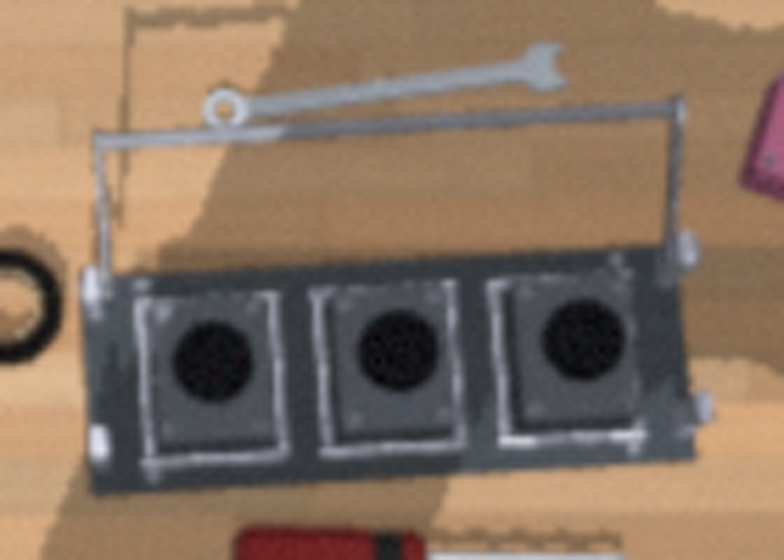

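Call:
jog_arm([
  [[18, 26, 0], [0, 0, 0.8], 60],
  [[36, 53, 0], [0, 0, 1.6], 40],
  [[53, 80, 0], [0, 0, 2.4], 20],
  [[70, 106, 0], [0, 0, 3.2], 0],
  [[88, 132, 0], [0, 0, 3.9], 0],
], squeeze=20)

```text
time_s: 0.72
ee_pos: [0.2324, -0.3974, 0.2054]
eef_rot: [-3.142, 0.0, 0.608]
force: [1.0, -1.2, 0.3]
grip_width: 0.0643
```

Call:
jog_arm([
  [[18, 26, 0], [0, 0, 0.8], 0],
  [[36, 53, 0], [0, 0, 1.6], 0],
  [[53, 80, 0], [0, 0, 2.4], 0],
  [[70, 106, 0], [0, 0, 3.2], 0],
  [[88, 132, 0], [0, 0, 3.9], 0],
])

```text
time_s: 1.13
ee_pos: [0.3204, -0.2654, 0.2056]
eef_rot: [3.141, 0.0, 0.949]
force: [0.7, 0.2, -0.3]
grip_width: 0.0309
```

Call:
jog_arm([
  [[18, 26, 0], [0, 0, 0.8], 0],
  [[36, 53, 0], [0, 0, 1.6], 0],
  [[53, 80, 0], [0, 0, 2.4], 0],
  [[70, 106, 0], [0, 0, 3.2], 0],
  [[88, 132, 0], [0, 0, 3.9], 0],
])

```text
time_s: 1.55
ee_pos: [0.4085, -0.1333, 0.2056]
eef_rot: [3.141, 0.0, 1.289]
force: [-0.5, -0.3, 0.0]
grip_width: 0.0006
```

Call:
jog_arm([
  [[18, 26, 0], [0, 0, 0.8], 0],
  [[36, 53, 0], [0, 0, 1.6], 0],
  [[53, 80, 0], [0, 0, 2.4], 0],
  [[70, 106, 0], [0, 0, 3.2], 0],
  [[88, 132, 0], [0, 0, 3.9], 0],
])

```text
time_s: 1.97
ee_pos: [0.4965, -0.0012, 0.2055]
eef_rot: [3.141, 0.0, 1.63]
force: [-0.3, 0.1, 0.5]
grip_width: 0.0002
```

```bash
python3 - <<'E'
from h import *
c=cam("wrist"); save("w1.png",c['im'])
for p in [(.4954,-.0024,.084),(.5001,-.0934,.084)]: print(proj(c,p))
E
```

```text
[285.39497132 206.94793371]
[284.7816634  301.13054527]
```

View pics/w1.png

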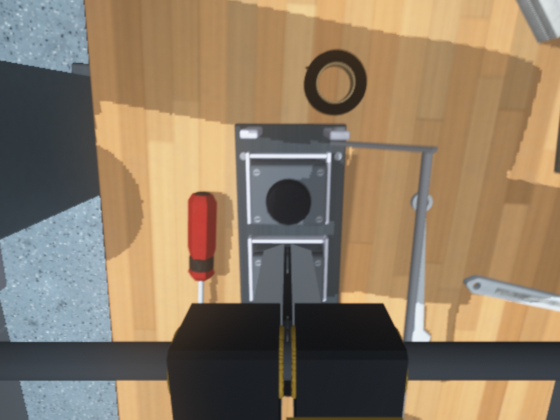

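Call:
jog_arm([
  [[0, 1, -35], [0, 0, 0], 0],
  [[0, 1, -70], [0, 0, 0], 0],
  [[0, 1, -105], [0, 0, 0], 0],
  [[0, 1, -117], [0, 0, 0], 0],
  [[0, 1, -124], [0, 0, 0], 0],
])

```text
time_s: 2.43
ee_pos: [0.4948, -0.0017, 0.0793]
eef_rot: [-3.138, -0.0, 1.626]
force: [-1.2, 0.0, 1.9]
grip_width: 0.0006
```

Call:
jog_arm([
  [[0, 0, -4], [0, 0, 0], 0],
  [[0, 0, -8], [0, 0, 0], 0],
  [[0, 0, -10], [0, 0, 0], 0],
  [[0, 0, -10], [0, 0, 0], 0],
])

```text
time_s: 2.77
ee_pos: [0.4965, -0.0019, 0.0724]
eef_rot: [3.14, 0.0, 1.626]
force: [-2.0, -0.2, 2.4]
grip_width: 0.0005
```

Call:
jog_arm([
  [[0, 0, -2], [0, 0, 0], 0],
  [[0, 0, -3], [0, 0, 0], 0],
  [[0, 0, -3], [0, 0, 0], 0],
])

```text
time_s: 3.02
ee_pos: [0.497, -0.0019, 0.0716]
eef_rot: [3.138, 0.001, 1.626]
force: [-13.3, -0.4, 32.1]
grip_width: 0.0009
```

Call:
jog_arm([
  [[0, 0, 15], [0, 0, 0], 0],
  [[0, 0, 32], [0, 0, 0], 0],
  [[2, -35, 34], [0, 0, 0], 0],
  [[4, -70, 34], [0, 0, 0], 0],
  [[5, -91, 34], [0, 0, 0], 0],
])

```text
time_s: 3.43
ee_pos: [0.5016, -0.0952, 0.1037]
eef_rot: [3.139, 0.001, 1.626]
force: [0.2, -0.3, -0.2]
grip_width: 0.0004
```

Call:
jog_arm([
  [[0, 0, -8], [0, 0, 0], 0],
  [[0, 0, -18], [0, 0, 0], 0],
  [[0, 0, -27], [0, 0, 0], 0],
  [[0, 0, -32], [0, 0, 0], 0],
  [[0, 0, -32], [0, 0, 0], 0],
])

```text
time_s: 3.85
ee_pos: [0.5014, -0.0921, 0.0717]
eef_rot: [3.141, 0.001, 1.628]
force: [-10.6, -0.9, 24.1]
grip_width: 0.0003
```

Bottomed (24 N at z 0.0717). Next the right-hand one.

Call:
jog_arm([
  [[0, 0, 15], [0, 0, 0], 0],
  [[0, 0, 32], [0, 0, 0], 0],
  [[2, -35, 34], [0, 0, 0], 0],
  [[4, -70, 34], [0, 0, 0], 0],
  [[5, -91, 34], [0, 0, 0], 0],
])

```text
time_s: 4.27
ee_pos: [0.5062, -0.1849, 0.1042]
eef_rot: [3.141, 0.0, 1.628]
force: [0.4, -0.3, 0.4]
grip_width: 0.0004
```

Call:
jog_arm([
  [[0, 0, -8], [0, 0, 0], 0],
  [[0, 0, -18], [0, 0, 0], 0],
  [[0, 0, -27], [0, 0, 0], 0],
  [[0, 0, -34], [0, 0, 0], 0],
  [[0, 0, -34], [0, 0, 0], 0],
])

```text
time_s: 4.68
ee_pos: [0.5063, -0.1826, 0.0718]
eef_rot: [3.141, 0.0, 1.628]
force: [-11.7, 3.8, 25.0]
grip_width: 0.0005
```

Call:
jog_arm([
  [[0, 0, 30], [0, 0, 0], 0],
  [[0, 0, 65], [0, 0, 0], 20],
  [[0, 0, 100], [0, 0, 0], 40],
  [[0, 0, 135], [0, 0, 0], 60],
  [[0, 0, 150], [0, 0, 0], 64],
])

```text
time_s: 5.1
ee_pos: [0.507, -0.1828, 0.2242]
eef_rot: [3.138, 0.002, 1.628]
force: [-0.3, -0.7, 0.1]
grip_width: 0.0235
```

```bash
python3 - <<'E'
from h import *
s=cam("scene"); save("s2.png",s['im'],(190,150,450,320),3)
c=cam("wrist"); save("w2.png",c['im'])
E
```

```text
(no output)
```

View pics/s2.png

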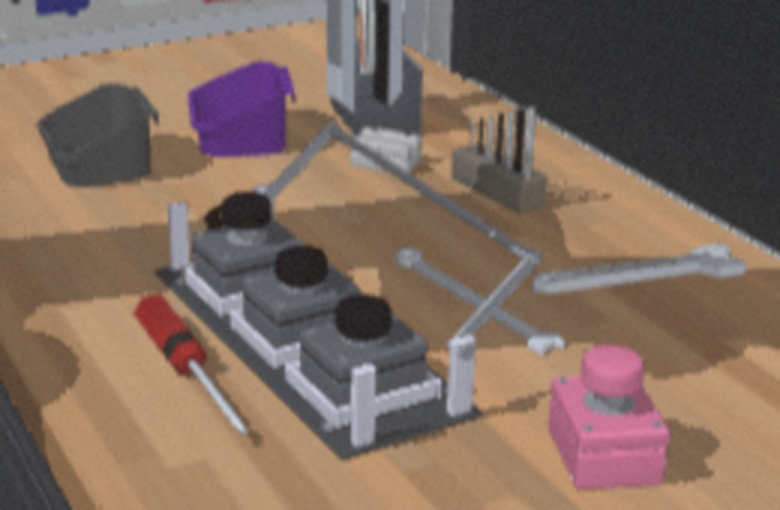

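View pics/w2.png

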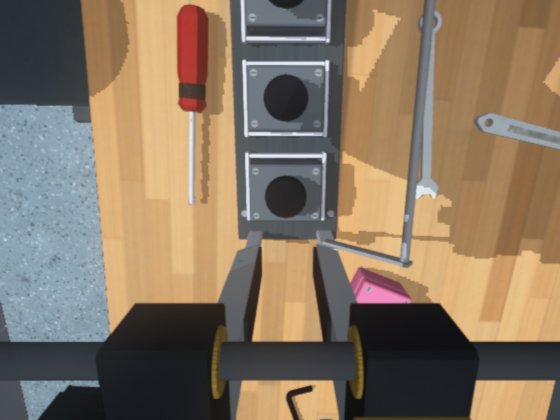

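```bash
python3 - <<'E'
from h import *
c=cam("wrist")
# heads 2,3 latched (top z .0745)
g=c['im'].max(2); m=((g<32)*255).astype(np.uint8); m[230:]=0; m[:,:240]=0;m[:,335:]=0
n,l,st,ce=cv2.connectedComponentsWithStats(m)
for i in range(1,n):
    if st[i,4]>200: print(st[i],ce[i],onz(c,*ce[i],.0745))
t=cam("top"); g=t['im'].max(2); save("t2.png",t['im'],(140,140,420,280),2.8)
E
```

```text
(no output)
```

View pics/t2.png

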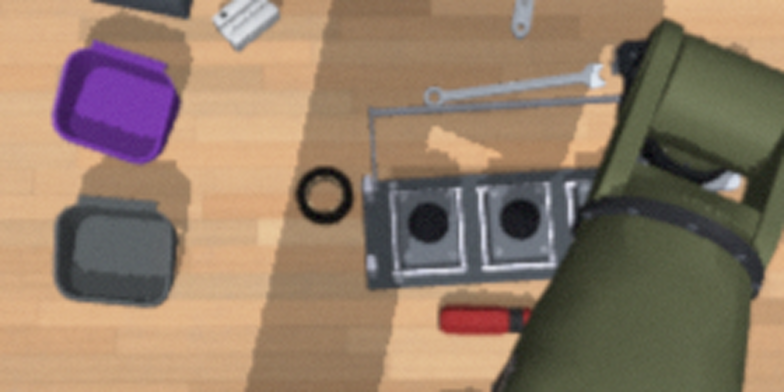

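Call:
jog_arm([
  [[-2, 37, 0], [0, 0, 0], 64],
  [[-4, 74, 0], [0, 0, 0], 64],
  [[-6, 111, -5], [0, 0, 0], 64],
  [[-8, 148, -15], [0, 0, 0], 64],
  [[-9, 183, -25], [0, 0, 0], 64],
])

```text
time_s: 5.72
ee_pos: [0.4957, 0.0015, 0.1933]
eef_rot: [-3.139, -0.0, 1.627]
force: [0.1, -0.3, 0.3]
grip_width: 0.0641
```

```bash
python3 - <<'E'
from h import *
c=cam("wrist"); save("w3.png",c['im']); o=ctrl.get_obs(); print(o['time_s'],o['ee_pos'],o['eef_rot'])
g=c['im'].max(2); 
print(g[195:210,289].tolist())
for th in (30,45,60):
  m=((g<th)*255).astype(np.uint8); m[250:]=0; m[:150]=0;m[:,:240]=0;m[:,335:]=0
  n,l,st,ce=cv2.connectedComponentsWithStats(m)
  for i in range(1,n):
    if st[i,4]>200: print(th,st[i],ce[i],onz(c,*ce[i],.084))
  R=Ro.from_euler('xyz',o['eef_rot']).as_matrix()
  
print(proj(c,o['ee_pos']), proj(c,[o['ee_pos'][0],o['ee_pos'][1],.084]))
E
```

```text
5.7667 [0.49479723 0.00600759 0.19125081] [-3.13634582e+00 -2.09370865e-03  1.62922186e+00]
[47, 47, 47, 47, 46, 45, 46, 45, 45, 45, 46, 45, 44, 45, 45]
45 [283 187  28  43 630] [298.8       210.2015873] [0.50551238 0.00144224 0.084     ]
60 [ 266  186   46   45 1625] [288.85907692 207.68123077] [0.49711801 0.00314721 0.084     ]
[285.38194956 253.93289291] [286.26251694 204.20478797]
```

View pics/w3.png

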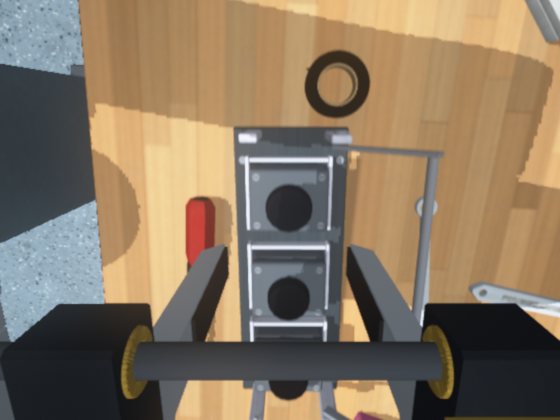

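Call:
jog_arm([
  [[0, 0, -20], [0, 0, 0], 64],
  [[0, 0, -50], [0, 0, 0], 64],
  [[0, 0, -80], [0, 0, 0], 64],
  [[0, 0, -98], [0, 0, 0], 64],
  [[0, 0, -98], [0, 0, 0], 64],
])

```text
time_s: 6.18
ee_pos: [0.4939, -0.0002, 0.0922]
eef_rot: [-3.133, -0.001, 1.627]
force: [-0.6, -0.5, -0.1]
grip_width: 0.064
```

```bash
python3 - <<'E'
from h import *
c=cam("wrist"); save("w4.png",c['im']); o=ctrl.get_obs(); print(o['time_s'],o['ee_pos'],o['eef_rot'])
print(proj(c,o['ee_pos']), proj(c,[o['ee_pos'][0],o['ee_pos'][1],.084]))
E
```

```text
6.2333 [ 4.95188452e-01 -3.67298307e-04  9.48228358e-02] [-3.13582746e+00 -8.11179418e-04  1.62662524e+00]
[288.95860162 265.7337294 ] [289.03085889 257.71835439]
```

View pics/w4.png

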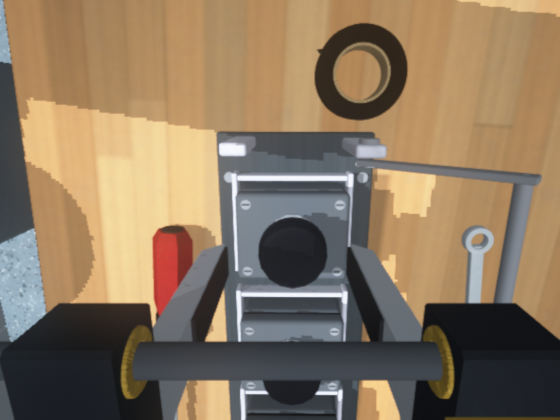

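Call:
jog_arm([
  [[1, 1, -12], [0, 0, 0], 64],
  [[2, 2, -25], [0, 0, 0], 64],
  [[2, 2, -34], [0, 0, 0], 64],
  [[2, 2, -38], [0, 0, 0], 64],
  [[2, 2, -38], [0, 0, 0], 50],
])

```text
time_s: 6.65
ee_pos: [0.4987, 0.0012, 0.0592]
eef_rot: [-3.141, -0.0, 1.626]
force: [-0.1, 0.3, -0.6]
grip_width: 0.0599
```

Call:
jog_arm([
  [[0, 0, 0], [0, 0, 0], 30],
  [[0, 0, 0], [0, 0, 0], 30],
  [[0, 0, 0], [0, 0, 0], 30],
  [[0, 0, 0], [0, 0, 0], 30],
  [[0, 0, 0], [0, 0, 0], 30],
], squeeze=45)

```text
time_s: 7.07
ee_pos: [0.499, 0.0012, 0.0598]
eef_rot: [3.141, 0.0, 1.626]
force: [-1.3, 0.7, 1.3]
grip_width: 0.0393
```

Call:
jog_arm([
  [[0, 0, 5], [0, 0, 0], 30],
  [[0, 0, 15], [0, 0, 0], 30],
  [[0, 0, 28], [0, 0, 0], 30],
  [[0, 0, 42], [0, 0, 0], 30],
  [[0, 0, 56], [0, 0, 0], 30],
])

```text
time_s: 7.48
ee_pos: [0.4989, 0.0012, 0.1168]
eef_rot: [3.141, 0.0, 1.626]
force: [0.5, -0.1, -2.7]
grip_width: 0.0391
```

Call:
jog_arm([
  [[0, 0, 15], [0, 0, 0], 30],
  [[0, 0, 30], [0, 0, 0], 30],
  [[0, 0, 45], [0, 0, 0], 30],
  [[0, 0, 60], [0, 0, 0], 30],
  [[0, 0, 65], [0, 0, 0], 30],
])

```text
time_s: 7.9
ee_pos: [0.4995, 0.0012, 0.1832]
eef_rot: [3.138, 0.0, 1.626]
force: [0.4, -0.3, -2.2]
grip_width: 0.0392
```

```bash
python3 - <<'E'
from h import *
s=cam("scene"); save("s5.png",s['im'],(190,100,450,320),3)
c=cam("wrist"); save("w5.png",c['im']); o=ctrl.get_obs(); print(o['time_s'],o['ee_pos'],o['eef_rot'],o['force'],o['qpos'])
E
```

```text
8.0 [0.49923174 0.00117165 0.18151915] [3.13970323e+00 2.34575825e-04 1.62619720e+00] [ 0.27419804  0.33738492 -2.00926822] [-7.10343976e-02  2.07680207e-01  1.69416169e+00  5.87379049e-06
  1.23784683e+00 -1.26437411e-01]
```

View pics/s5.png

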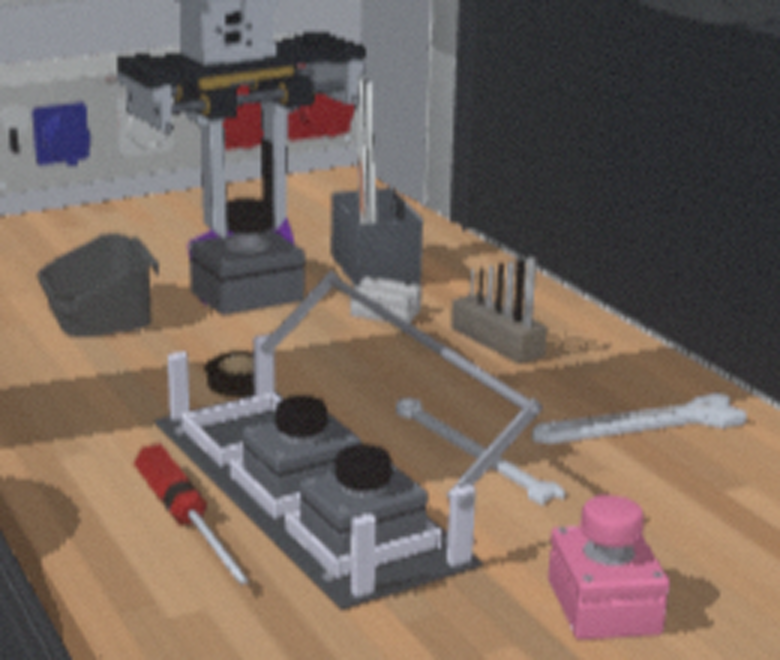

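View pics/w5.png

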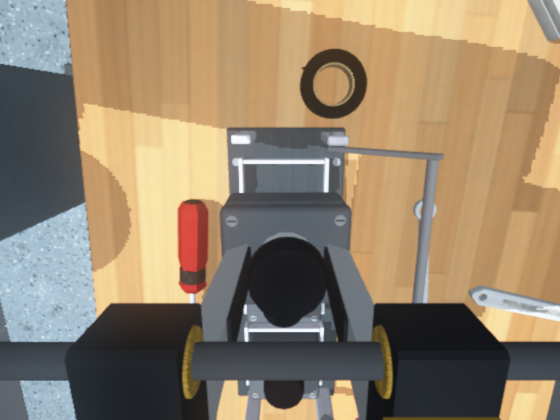

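Call:
jog_arm([
  [[-2, 20, 0], [0, 0, 0], 30],
  [[-4, 50, 5], [0, 0, 0], 30],
  [[-6, 80, 10], [0, 0, 0], 30],
  [[-8, 110, 15], [0, 0, 0], 30],
  [[-10, 140, 20], [0, 0, 0], 30],
])

```text
time_s: 8.42
ee_pos: [0.4882, 0.1424, 0.1997]
eef_rot: [-3.14, 0.0, 1.626]
force: [0.6, -0.1, -2.4]
grip_width: 0.0391
```

Call:
jog_arm([
  [[-5, 20, 0], [0, 0, 0], 30],
  [[-5, 25, 0], [0, 0, 0], 30],
  [[-5, 25, 0], [0, 0, 0], 30],
  [[-5, 25, 0], [0, 0, 0], 30],
])

```text
time_s: 8.75
ee_pos: [0.4838, 0.1656, 0.1998]
eef_rot: [-3.14, 0.0, 1.626]
force: [-0.2, -0.5, -1.8]
grip_width: 0.0391
```

```bash
python3 - <<'E'
from h import *
c=cam("wrist"); save("w6.png",c['im'],None,1.4); o=ctrl.get_obs(); print(o['time_s'],o['ee_pos'],o['eef_rot'],o['force'],o['joint_vel'].round(3)); np.savez('w6.npz',**c)
E
```

```text
8.8 [0.48392537 0.16525479 0.19986448] [-3.14062468e+00  4.37252624e-04  1.62557743e+00] [-0.11827137  0.22680377 -1.45976547] [-0.011 -0.005 -0.001  0.001  0.001  0.002]
```

View pics/w6.png

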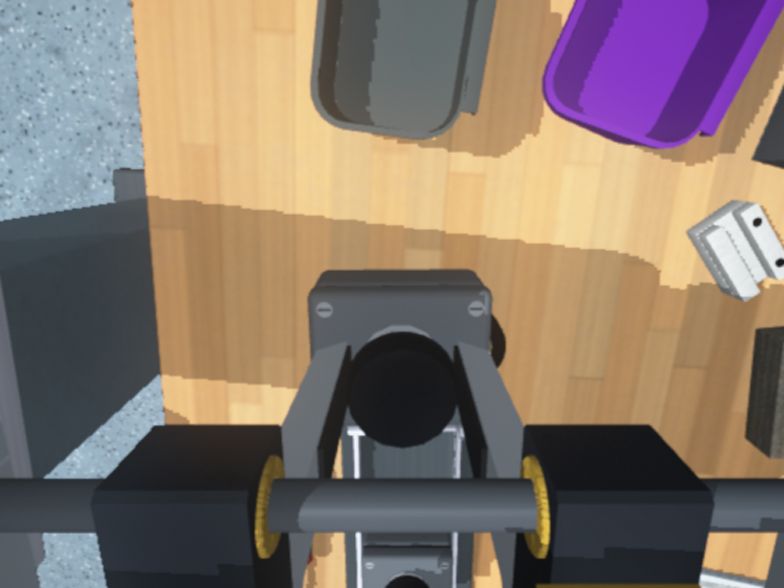

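Call:
jog_arm([
  [[-3, 20, 0], [0, 0, 0], 30],
  [[-6, 45, 0], [0, 0, 0], 30],
  [[-8, 60, 0], [0, 0, 0], 30],
  [[-8, 60, 0], [0, 0, 0], 30],
  [[-8, 60, 0], [0, 0, 0], 30],
])

```text
time_s: 9.22
ee_pos: [0.4761, 0.2255, 0.2001]
eef_rot: [-3.141, 0.0, 1.626]
force: [-1.1, -0.8, -2.2]
grip_width: 0.0392
```

```bash
python3 - <<'E'
from h import *
c=cam("wrist"); save("w7.png",c['im'],None,1.4); o=ctrl.get_obs(); print(o['time_s'],o['ee_pos'],o['eef_rot'],o['force'],o['joint_vel'].round(3)); np.savez('w7.npz',**c)
E
```

```text
9.2667 [0.47616645 0.22506665 0.20017781] [-3.14115912e+00  4.08316820e-04  1.62546274e+00] [-0.49396214  0.56313525 -2.14016123] [-0.011 -0.004  0.002  0.001 -0.     0.001]
```

View pics/w7.png

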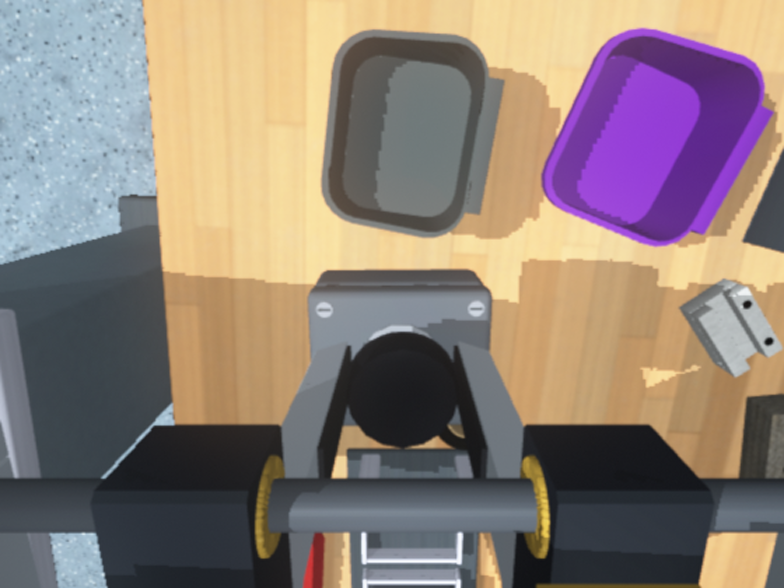

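```bash
python3 - <<'E'
from h import *
c=dict(np.load('w7.npz')); 
np.set_printoptions(precision=4,suppress=True)
def P(u,v,z): return onz(c,u/1.4,v/1.4,z)[:2]
yp=P(418,31,.062); ym=P(390,231,.062); print("y+ rim",yp,"y- rim",ym,np.linalg.norm(yp-ym))
b=P(477,130,.062); f=P(327,122,.035); print("back rim outer",b,"front outer",f,np.linalg.norm(b-f))
# yaw from back rim outer line and lip
a1,a2=P(488,70,.062),P(462,205,.062); d=a1-a2; print("yaw back",np.arctan2(-d[0],d[1]))
a1,a2=P(503,80,.062),P(479,212,.062); d=a1-a2; print("yaw lip",np.arctan2(-d[0],d[1]), a1,a2)
a1,a2=P(333,65,.035),P(322,180,.035); d=a1-a2; print("yaw front",np.arctan2(-d[0],d[1]))
t=P(370,228,.062),P(430,237,.062); d=t[1]-t[0]; print("yaw ymside",np.arctan2(d[1],d[0]))
print("floor L,R,T,B",P(345,135,.002),P(472,135,.002),P(410,58,.002),P(400,212,.002))
S=c['im']; save("w7z.png",S,(220,10,380,180),4.7)
E
```

```text
y+ rim [0.4773 0.3732] y- rim [0.467  0.2579] 0.11582194693004697
back rim outer [0.5161 0.3215] front outer [0.4223 0.3224] 0.09388075935001045
yaw back -0.10594878990449237
yaw lip -0.08576392173018053 [0.5287 0.35  ] [0.522  0.2729]
yaw front -0.08448380414387906
yaw ymside -0.09413996992079599
floor L,R,T,B [0.4305 0.316 ] [0.5212 0.3211] [0.4739 0.3691] [0.4728 0.2636]
```

View pics/w7z.png

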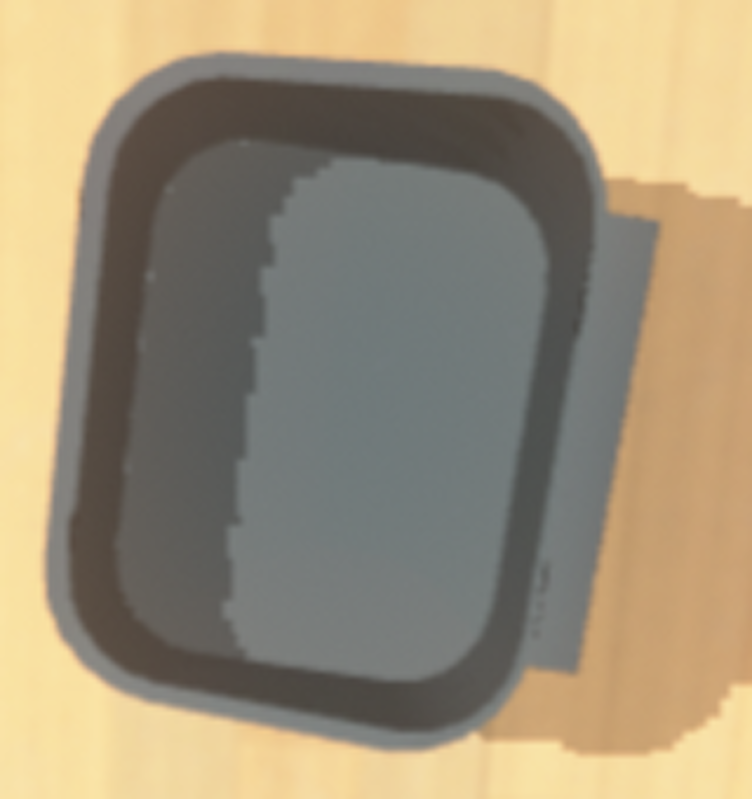

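Call:
jog_arm([
  [[0, 6, 0], [0, 0, 0.8], 30],
  [[0, 12, 0], [0, 0, 1.9], 30],
  [[0, 18, 0], [0, 0, 3.1], 30],
  [[0, 24, 0], [0, 0, 4.3], 30],
  [[0, 30, 0], [0, 0, 5.5], 30],
])

```text
time_s: 9.68
ee_pos: [0.4764, 0.255, 0.2004]
eef_rot: [-3.141, 0.0, 2.11]
force: [-0.9, -0.6, -1.9]
grip_width: 0.0397
```

Call:
jog_arm([
  [[0, 6, 0], [0, 0, 1.1], 30],
  [[0, 12, 0], [0, 0, 2.2], 30],
  [[0, 18, 0], [0, 0, 3.3], 30],
  [[0, 24, 0], [0, 0, 4.4], 30],
  [[0, 30, 0], [0, 0, 5.5], 30],
])

```text
time_s: 10.1
ee_pos: [0.4765, 0.285, 0.2004]
eef_rot: [-3.141, 0.0, 2.589]
force: [0.2, -0.3, -0.7]
grip_width: 0.0394
```

Call:
jog_arm([
  [[0, 8, 0], [0, 0, 1.2], 30],
  [[0, 16, 0], [0, 0, 2.4], 30],
  [[0, 23, 0], [0, 0, 3.6], 30],
  [[-1, 28, 0], [0, 0, 4.6], 30],
  [[-1, 29, 0], [0, 0, 5.3], 30],
])

```text
time_s: 10.52
ee_pos: [0.4754, 0.3144, 0.2003]
eef_rot: [-3.141, -0.0, 3.052]
force: [-0.6, -1.3, -1.5]
grip_width: 0.0395
```

Call:
jog_arm([
  [[0, 0, -10], [0, 0, 0], 30],
  [[0, 0, -25], [0, 0, 0], 30],
  [[0, 0, -40], [0, 0, 0], 30],
  [[0, 0, -50], [0, 0, 0], 30],
  [[0, 0, -50], [0, 0, 0], 30],
])

```text
time_s: 10.93
ee_pos: [0.4744, 0.3138, 0.1478]
eef_rot: [-3.139, -0.003, 3.046]
force: [0.9, 0.4, -1.8]
grip_width: 0.0391
```

```bash
python3 - <<'E'
from h import *
c=cam("wrist"); save("w8.png",c['im'],None,1.4); o=ctrl.get_obs(); print(o['time_s'],o['ee_pos'],o['eef_rot'],o['force'],o['joint_vel'].round(3)); 
s=cam("scene"); save("s8.png",s['im'],(190,100,350,260),4)
E
```

```text
10.9833 [0.47483465 0.31426474 0.14938618] [-3.14035899e+00 -1.65177841e-03  3.04649850e+00] [ 0.35398615  0.29369857 -1.78452986] [ 0.008 -0.024 -0.034  0.     0.018 -0.004]
```

View pics/w8.png

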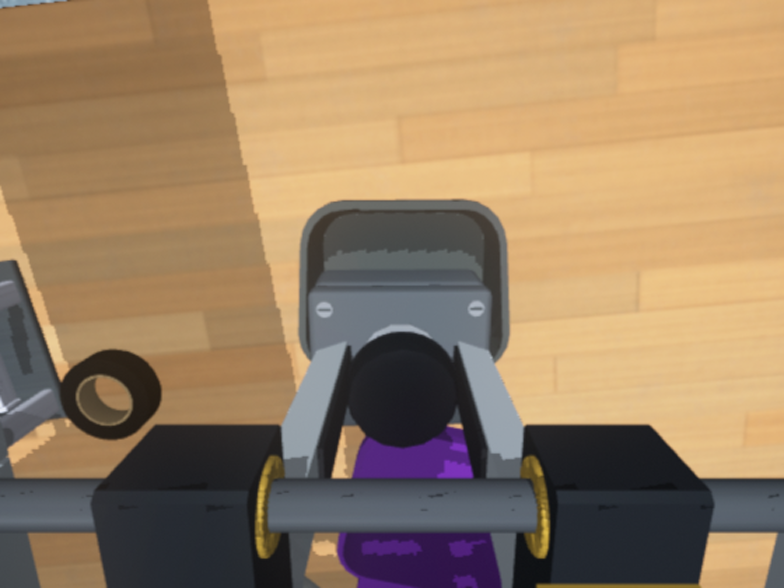

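View pics/s8.png

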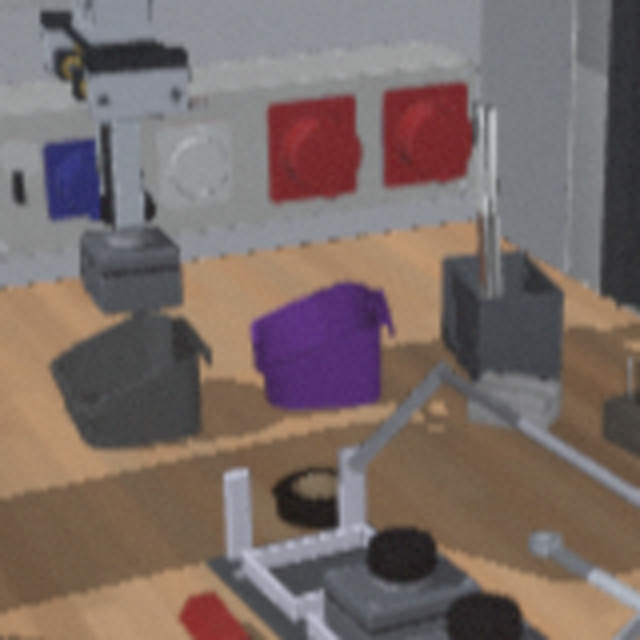

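Call:
jog_arm([
  [[0, 0, -15], [0, 0, 0], 30],
  [[0, 0, -32], [0, 0, 0], 30],
  [[0, 0, -49], [0, 0, 0], 30],
  [[0, 0, -64], [0, 0, 0], 30],
  [[0, 0, -72], [0, 0, 0], 30],
])

```text
time_s: 11.45
ee_pos: [0.4749, 0.3149, 0.0777]
eef_rot: [-3.141, -0.0, 3.048]
force: [-0.2, 1.5, -1.5]
grip_width: 0.0391
```

Call:
jog_arm([
  [[0, 0, -6], [0, 0, 0], 30],
  [[0, 0, -12], [0, 0, 0], 30],
  [[0, 0, -17], [0, 0, 0], 30],
  [[0, 0, -20], [0, 0, 0], 30],
])

```text
time_s: 11.78
ee_pos: [0.4751, 0.3152, 0.0585]
eef_rot: [3.141, 0.0, 3.048]
force: [-0.4, -0.7, -2.1]
grip_width: 0.0392
```

Call:
jog_arm([
  [[0, 0, -2], [0, 0, 0], 30],
  [[0, 0, -3], [0, 0, 0], 30],
  [[0, 0, -3], [0, 0, 0], 30],
])

```text
time_s: 12.03
ee_pos: [0.4751, 0.3152, 0.0557]
eef_rot: [3.141, 0.0, 3.049]
force: [-0.9, -2.5, 2.0]
grip_width: 0.0393
```

Call:
jog_arm([
  [[0, 0, 0], [0, 0, 0], 50],
  [[0, 0, 0], [0, 0, 0], 60],
  [[0, 0, 0], [0, 0, 0], 60],
  [[0, 0, 0], [0, 0, 0], 60],
])

```text
time_s: 12.37
ee_pos: [0.475, 0.3153, 0.0556]
eef_rot: [3.141, 0.0, 3.049]
force: [0.2, -1.1, -0.6]
grip_width: 0.0593
```

Call:
jog_arm([
  [[0, 0, 15], [0, 0, 0], 60],
  [[0, 0, 40], [0, 0, 0], 60],
  [[0, 0, 75], [0, 0, 0], 60],
  [[0, 0, 110], [0, 0, 0], 60],
  [[0, 0, 144], [0, 0, 0], 60],
])

```text
time_s: 12.78
ee_pos: [0.4747, 0.3151, 0.2013]
eef_rot: [3.141, 0.0, 3.049]
force: [0.4, 0.1, 0.4]
grip_width: 0.0601
```

```bash
python3 - <<'E'
from h import *
c=cam("wrist"); save("w9.png",c['im'],None,1.4); o=ctrl.get_obs(); print(o['time_s'],o['ee_pos'],o['eef_rot'],o['force'],o['grip_width'],o['qpos']); 
s=cam("scene"); save("s9.png",s['im'],(190,150,350,260),4)
E
```

```text
12.8333 [0.47660626 0.31622881 0.20848777] [3.13598642 0.00776311 3.04868256] [-0.06389301  0.62050603  7.62659049] 0.06042643843273618 [ 5.21726097e-01  3.40908903e-01  1.45996839e+00  1.06653259e-04
  1.33114016e+00 -9.56206722e-01]
```

View pics/w9.png

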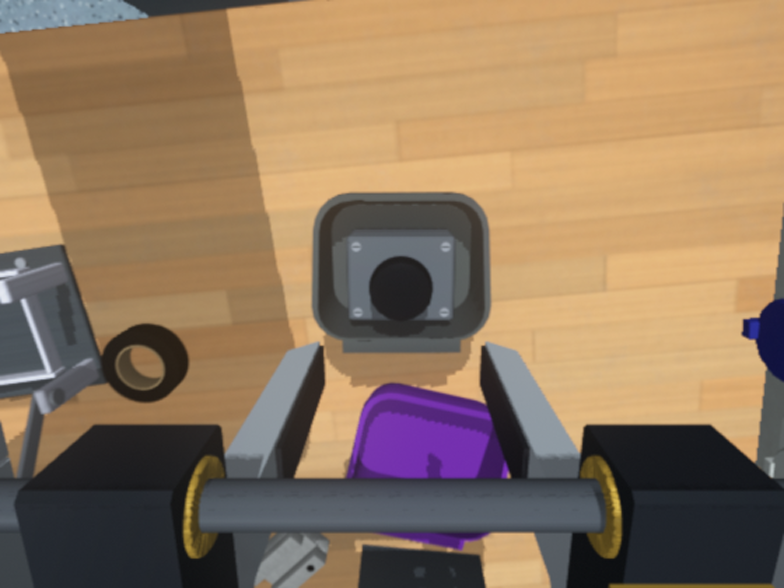

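View pics/s9.png

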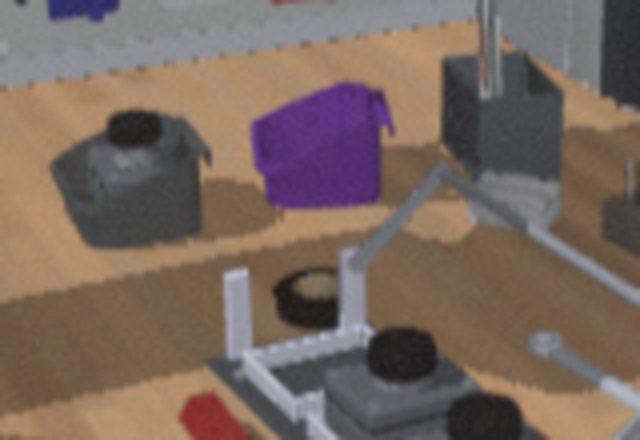

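```bash
python3 - <<'E'
from h import *
np.set_printoptions(precision=4,suppress=True)
c=cam("top")
def P(u,v,z): return onz(c,255+u/5.6,155+v/5.6,z)[:2]
TL,BL,TR,BR=P(88,272,.004),P(93,493,.004),P(678,245,.004),P(695,460,.004)
print(TL,BL,TR,BR,(TL+BL+TR+BR)/4,np.linalg.norm(TL-BL),np.linalg.norm(TL-TR))
# posts tops z .064
for n,u,v in [("BLp",95,282),("FLp",97,440),("BRp",687,245),("FRp",703,402)]: print(n,P(u,v,.064))
O=np.array([.502,-.090]);ex=np.array([np.cos(.052),np.sin(.052)])
u,v=255+390/5.6,155+121/5.6
for z in np.arange(.1,.145,.005):
    p=onz(c,u,v,z)[:2]; x=(p-O)@ex; print(round(z,3),p,x, np.hypot(x-.045,z-.056))
s=cam("scene"); save("s10.png",s['im'],(270,180,430,290),5)
E
```

```text
[0.5553 0.0602] [0.4384 0.0575] [ 0.5682 -0.2516] [ 0.4541 -0.2552] [ 0.504  -0.0973] 0.11690331578210858 0.31205715982215043
BLp [0.5383 0.0549]
FLp [0.4584 0.0539]
BRp [ 0.5557 -0.243 ]
FRp [ 0.476  -0.2472]
0.1 [ 0.6114 -0.0915] 0.10915754402135536 0.07779582543332354
0.105 [ 0.6101 -0.091 ] 0.10786938044973594 0.07970921526482143
0.11 [ 0.6088 -0.0905] 0.10658121687811652 0.08190388435348854
0.115 [ 0.6074 -0.09  ] 0.10529305330649698 0.08435788212739867
0.12 [ 0.6061 -0.0895] 0.10400488973487744 0.08704927921944586
0.125 [ 0.6048 -0.089 ] 0.10271672616325803 0.08995677005653614
0.13 [ 0.6035 -0.0885] 0.10142856259163859 0.0930601024938103
0.135 [ 0.6022 -0.0881] 0.10014039902001905 0.09634035293731762
0.14 [ 0.6009 -0.0876] 0.09885223544839952 0.09978007447777269
```

View pics/s10.png

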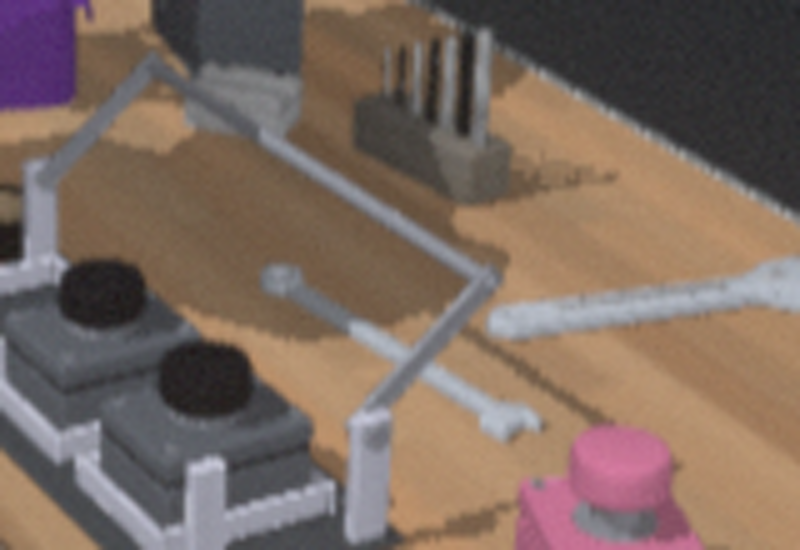

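```bash
python3 - <<'E'
from h import *
np.set_printoptions(precision=4,suppress=True)
a=cam("top");b=cam("scene")
for (u,v),(p,q) in [((272.3,179.8),(300,192.8)),((376.8,173.6),(368.4,235.6))]:
    d1,d2=ray(a,u,v),ray(b,p,q)
    t=np.linalg.lstsq(np.c_[d1,-d2],b['e']-a['e'],rcond=None)[0]
    x,y=a['e']+d1*t[0],b['e']+d2*t[1]; print((x+y)/2,np.linalg.norm(x-y))
E
```

```text
[0.6017 0.0529 0.1055] 5.253246346418632e-05
[ 0.6176 -0.2343  0.1077] 0.0010646059133469
```

Call:
jog_arm([
  [[8, -25, 0], [0, 0, 0.1], 40],
  [[18, -54, 0], [0, 0, 0.3], 20],
  [[30, -83, 0], [0, 0, 0.5], 0],
  [[42, -112, 0], [0, 0, 0.5], 0],
  [[54, -140, 0], [0, 0, 0.5], 0],
])

```text
time_s: 13.5
ee_pos: [0.5288, 0.1736, 0.198]
eef_rot: [-3.141, -0.002, 3.093]
force: [-0.5, -0.2, -0.5]
grip_width: 0.03
```

Call:
jog_arm([
  [[12, -28, 0], [0, 0, 0.1], 0],
  [[24, -56, 0], [0, 0, 0.3], 0],
  [[36, -84, 0], [0, 0, 0.5], 0],
  [[48, -112, 0], [0, 0, 0.5], 0],
  [[60, -140, 0], [0, 0, 0.5], 0],
])

```text
time_s: 13.92
ee_pos: [0.5889, 0.0337, 0.1979]
eef_rot: [3.142, -0.002, 3.136]
force: [0.2, 0.5, 0.3]
grip_width: 0.0004
```

Call:
jog_arm([
  [[12, -28, 0], [0, 0, 0.1], 0],
  [[24, -56, 0], [0, 0, 0.3], 0],
  [[36, -84, 0], [0, 0, 0.5], 0],
  [[48, -110, 0], [0, 0, 0.6], 0],
  [[57, -125, 0], [0, 0, 0.6], 0],
])

```text
time_s: 14.33
ee_pos: [0.646, -0.0925, 0.1974]
eef_rot: [3.141, -0.003, -3.096]
force: [0.1, 0.7, -0.1]
grip_width: 0.0004
```

Call:
jog_arm([
  [[0, 0, 0], [0, 0, 0], 0],
  [[0, 0, 0], [0, 0, 0], 0],
])

```text
time_s: 14.5
ee_pos: [0.6455, -0.0902, 0.1976]
eef_rot: [3.141, -0.003, -3.096]
force: [0.0, 0.2, 1.4]
grip_width: 0.0005
```

```bash
python3 - <<'E'
from h import *
c=cam("wrist"); save("w11.png",c['im'],None,1.4); o=ctrl.get_obs(); print(o['time_s'],o['ee_pos'],o['eef_rot'],o['force'],o['grip_width'],o['qpos']); 
print(proj(c,o['ee_pos'])*1.4,proj(c,[.6097,-.0907,.1066])*1.4)
E
```

```text
14.55 [ 0.64544303 -0.08935651  0.19807833] [ 3.14094917e+00 -2.06383523e-03 -3.09513981e+00] [-0.54385675  0.05650419 -0.29842164] 0.0006801717520496333 [-1.93822474e-01  5.37653601e-01  1.20502868e+00  1.35815773e-04
  1.40106805e+00 -1.81109406e+00]
[400.2920295 365.2205074] [401.16311369 235.92188366]
```

View pics/w11.png

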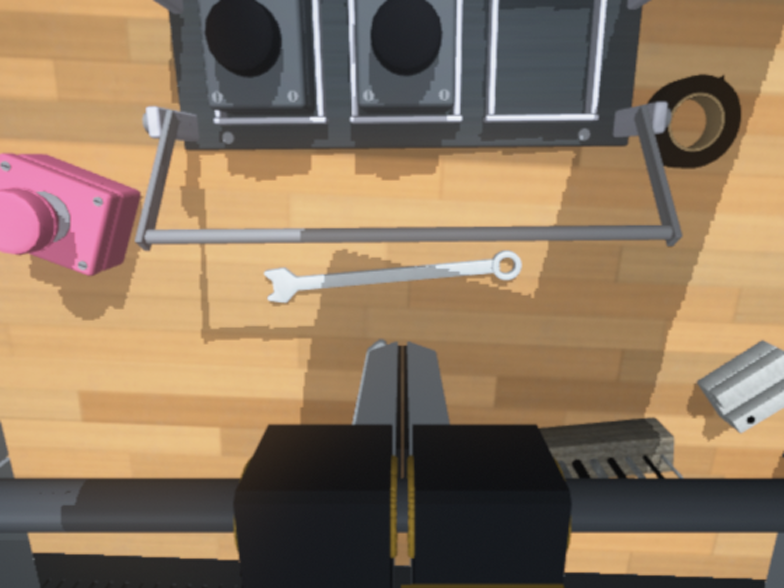

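Call:
jog_arm([
  [[0, 0, -25], [0, 0, 0], 0],
  [[0, 0, -55], [0, 0, 0], 0],
  [[0, 0, -85], [0, 0, 0], 0],
  [[0, 0, -105], [0, 0, 0], 0],
  [[0, 0, -108], [0, 0, 0], 0],
])

```text
time_s: 14.97
ee_pos: [0.6437, -0.0881, 0.0871]
eef_rot: [3.14, -0.006, -3.094]
force: [-1.0, 0.1, 0.5]
grip_width: 0.0005
```

Call:
jog_arm([
  [[-5, 0, 0], [0, 0, 0], 0],
  [[-12, -1, 0], [0, 0, 0], 0],
  [[-20, -1, 1], [0, 0, 0], 0],
  [[-28, -1, 3], [0, 0, 0], 0],
  [[-36, -2, 6], [0, 0, 0], 0],
])

```text
time_s: 15.38
ee_pos: [0.6139, -0.0915, 0.1029]
eef_rot: [-3.14, 0.015, -3.095]
force: [18.0, 3.2, 16.0]
grip_width: 0.0002
```

Call:
jog_arm([
  [[-8, 0, 3], [0, 0, 0], 0],
  [[-16, 0, 6], [0, 0, 0], 0],
  [[-24, 0, 8], [0, 0, 0], 0],
  [[-32, -1, 10], [0, 0, 0], 0],
  [[-40, -1, 12], [0, 0, 0], 0],
])

```text
time_s: 15.8
ee_pos: [0.569, -0.0929, 0.11]
eef_rot: [-3.141, 0.0, -3.095]
force: [1.8, -1.4, 0.1]
grip_width: 0.0006
```

```bash
python3 - <<'E'
from h import *
c=cam("wrist"); save("w12.png",c['im'],None,1.4); o=ctrl.get_obs(); print(o['time_s'],o['ee_pos'],o['force'])
s=cam("scene"); save("s12.png",s['im'],(190,100,450,320),3)
E
```

```text
15.85 [ 0.56809542 -0.09291635  0.11010171] [0.21703865 0.39834373 1.00660356]
```

View pics/w12.png

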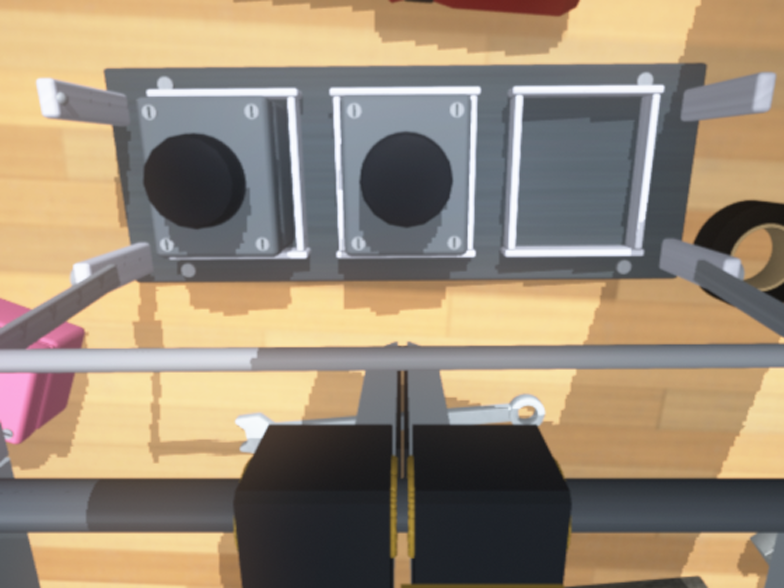

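View pics/s12.png

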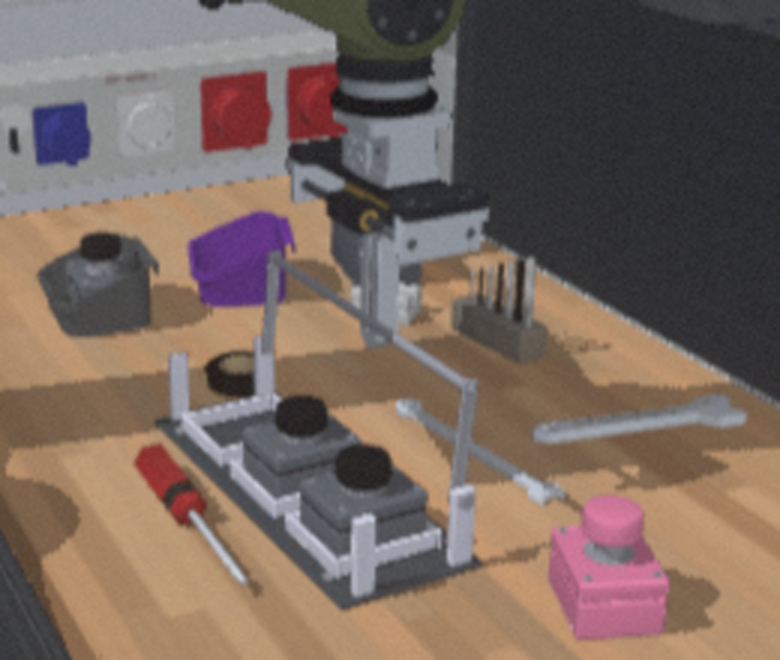

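Call:
jog_arm([
  [[-8, 0, 0], [0, 0, 0], 0],
  [[-16, 0, 0], [0, 0, 0], 0],
  [[-24, 0, 0], [0, 0, 0], 0],
  [[-32, 0, 0], [0, 0, 0], 0],
  [[-36, 0, 0], [0, 0, 0], 0],
])

```text
time_s: 16.32
ee_pos: [0.5327, -0.0928, 0.1093]
eef_rot: [3.141, -0.001, -3.095]
force: [0.4, -0.3, -0.6]
grip_width: 0.0007
```

Call:
jog_arm([
  [[0, 0, 10], [0, 0, 0], 0],
  [[0, 0, 30], [0, 0, 0], 0],
  [[0, 0, 60], [0, 0, 0], 0],
  [[0, 0, 80], [0, 0, 0], 0],
  [[0, 0, 90], [0, 0, 0], 0],
])

```text
time_s: 16.73
ee_pos: [0.5348, -0.093, 0.203]
eef_rot: [-3.14, 0.004, -3.095]
force: [0.5, -0.4, 0.9]
grip_width: 0.0002
```

Call:
jog_arm([
  [[0, 0, 0], [0, 0, 0], 0],
  [[0, 0, 0], [0, 0, 0], 0],
  [[0, 0, 0], [0, 0, 0], 0],
  [[0, 0, 0], [0, 0, 0], 0],
  [[0, 0, 0], [0, 0, 0], 0],
])

```text
time_s: 17.15
ee_pos: [0.5336, -0.0927, 0.1984]
eef_rot: [3.141, -0.002, -3.095]
force: [0.3, -0.0, 0.4]
grip_width: 0.0004
```

```bash
python3 - <<'E'
from h import *
c=cam("wrist"); save("w13.png",c['im'],None,1.4); o=ctrl.get_obs(); print(o['time_s'],o['ee_pos'],o['force'])
s=cam("scene"); save("s13.png",s['im'],(190,100,450,320),3)
E
```

```text
17.2 [ 0.53369858 -0.09276592  0.19859336] [ 0.12022426  0.41150919 -0.79288497]
```

View pics/w13.png

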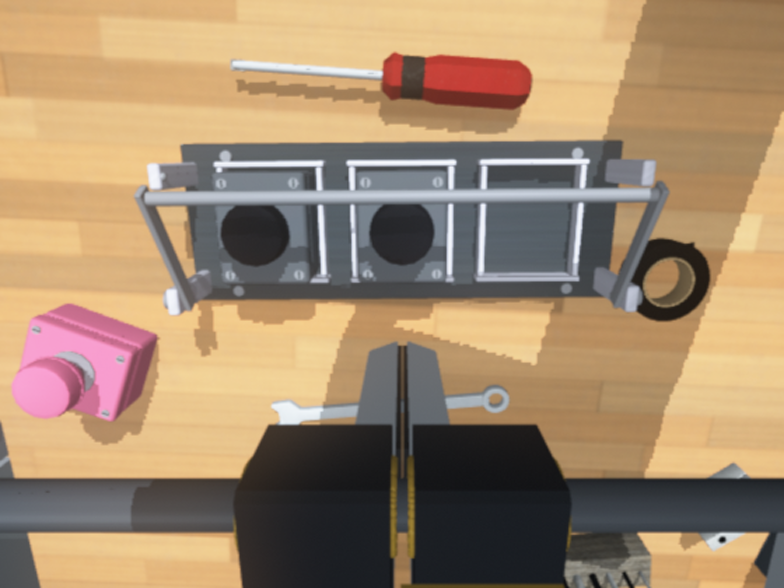

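View pics/s13.png

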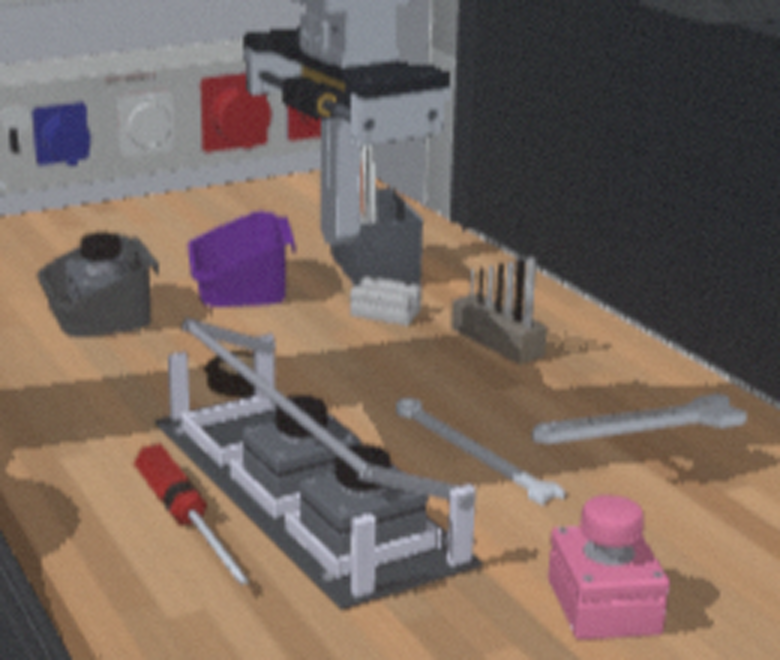

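Call:
jog_arm([
  [[-15, 18, 0], [0, 0, 0], 0],
  [[-30, 37, 0], [0, 0, 0], 0],
  [[-45, 56, 0], [0, 0, 0], 0],
  [[-60, 75, 0], [0, 0, 0], 0],
  [[-71, 93, 0], [0, 0, 0], 0],
])

```text
time_s: 17.67
ee_pos: [0.4618, 0.001, 0.1992]
eef_rot: [3.142, -0.0, -3.095]
force: [0.2, 1.0, -0.3]
grip_width: 0.0006
```

Call:
jog_arm([
  [[0, 0, 0], [0, 0, 0], 0],
  [[0, 0, -20], [0, 0, 0], 0],
  [[0, 0, -50], [0, 0, 0], 0],
  [[0, 0, -80], [0, 0, 0], 0],
  [[0, 0, -90], [0, 0, 0], 0],
])

```text
time_s: 18.08
ee_pos: [0.4614, 0.0, 0.1059]
eef_rot: [3.141, -0.005, -3.095]
force: [0.1, 0.1, 0.1]
grip_width: 0.0007
```

Call:
jog_arm([
  [[0, 0, 0], [0, 0, 0], 0],
  [[0, 0, 0], [0, 0, 0], 0],
])

```text
time_s: 18.25
ee_pos: [0.4634, -0.0001, 0.1102]
eef_rot: [-3.142, 0.0, -3.095]
force: [0.1, -0.4, 0.2]
grip_width: 0.0003
```

```bash
python3 - <<'E'
from h import *
c=cam("wrist"); save("w14.png",c['im'],None,1.4); o=ctrl.get_obs(); print(o['time_s'],o['ee_pos'],o['force'])
s=cam("scene"); save("s14.png",s['im'],(190,100,450,320),3)
E
```

```text
18.3 [ 4.63799824e-01 -4.08730724e-05  1.10814913e-01] [-0.29841404  0.22377842  0.44667725]
```

View pics/w14.png

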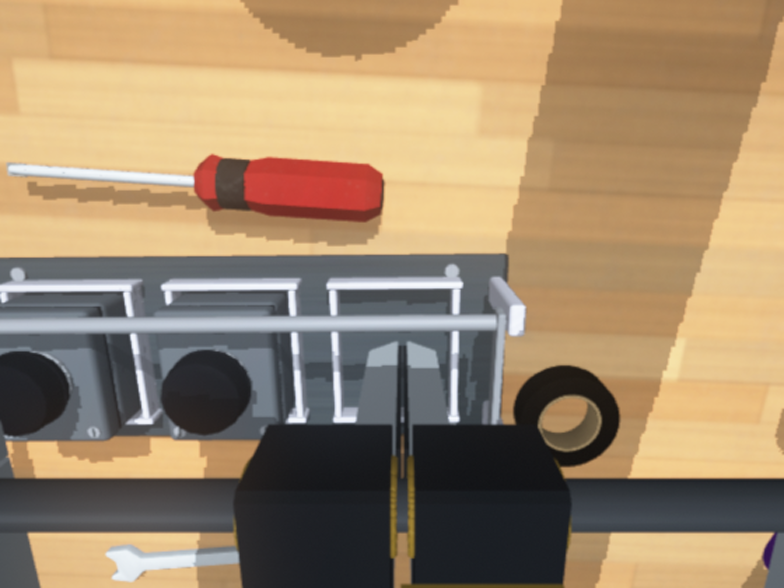

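View pics/s14.png

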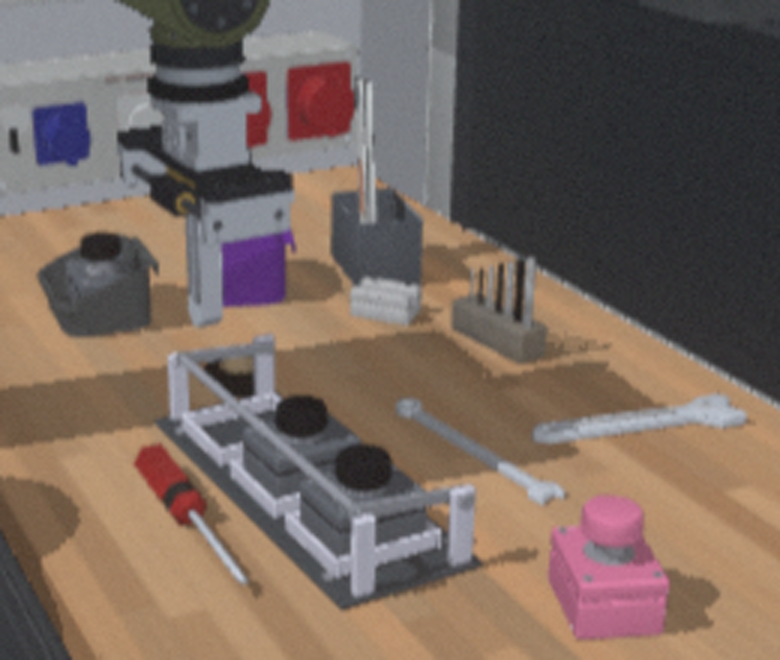

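```bash
python3 - <<'E'
from h import *
c=cam("wrist"); o=ctrl.get_obs(); print(o['ee_pos'], onz(c,403/1.4,322/1.4,.066), onz(c,403/1.4,322/1.4,.064))
print(proj(c,[.462,0,.064])*1.4, ctrl.get_obs()['time_s'])
E
```

```text
[4.63828821e-01 3.56666571e-05 1.10997919e-01] [0.46177526 0.00185384 0.066     ] [0.46245441 0.00188913 0.064     ]
[399.05827738 320.91391669] 18.4
```

Call:
jog_arm([
  [[-2, 0, -15], [0, 0, 0], 0],
  [[-2, 0, -30], [0, 0, 0], 0],
  [[-2, 0, -38], [0, 0, 0], 0],
  [[-2, 0, -41], [0, 0, 0], 0],
  [[-2, 0, -43], [0, 0, 0], 0],
])

```text
time_s: 18.82
ee_pos: [0.4611, 0.0002, 0.0669]
eef_rot: [-3.142, 0.0, -3.095]
force: [-4.4, 0.3, 6.4]
grip_width: 0.0006
```

Call:
jog_arm([
  [[0, 0, -2], [0, 0, 0], 0],
  [[0, 0, -4], [0, 0, 0], 0],
  [[0, 0, -6], [0, 0, 0], 0],
  [[0, 0, -6], [0, 0, 0], 0],
])

```text
time_s: 19.15
ee_pos: [0.4611, 0.0002, 0.0605]
eef_rot: [-3.142, 0.0, -3.095]
force: [-0.6, 1.3, 0.1]
grip_width: 0.0005
```

Call:
jog_arm([
  [[0, 0, -1], [0, 0, 0], 0],
  [[0, 0, -1], [0, 0, 0], 0],
])

```text
time_s: 19.32
ee_pos: [0.4613, 0.0002, 0.0599]
eef_rot: [-3.141, 0.001, -3.095]
force: [-1.8, -0.2, 6.3]
grip_width: 0.0006
```

Call:
jog_arm([
  [[0, 0, 20], [0, 0, 0], 0],
  [[-10, 0, 50], [0, 0, 0], 0],
  [[-20, 0, 85], [0, 0, 0], 0],
  [[-30, 0, 120], [0, 0, 0], 0],
  [[-40, 0, 150], [0, 0, 0], 0],
])

```text
time_s: 19.73
ee_pos: [0.4205, 0.0002, 0.2118]
eef_rot: [-3.141, 0.001, -3.095]
force: [0.3, -0.3, 0.3]
grip_width: 0.0005
```

Call:
jog_arm([
  [[0, 0, 0], [0, 0, 0], 0],
  [[0, 0, 0], [0, 0, 0], 0],
  [[0, 0, 0], [0, 0, 0], 0],
])

```text
time_s: 19.98
ee_pos: [0.4208, 0.0002, 0.2087]
eef_rot: [3.142, -0.001, -3.095]
force: [-0.6, -0.2, 0.3]
grip_width: 0.0003
```

```bash
python3 - <<'E'
from h import *
c=cam("wrist"); save("w15.png",c['im'],None,1.4); o=ctrl.get_obs(); print(o['time_s'],o['ee_pos'],o['force'])
s=cam("scene"); save("s15.png",s['im'],(190,150,450,320),3)
E
```

```text
20.0333 [4.20669947e-01 2.14287431e-04 2.08215525e-01] [-0.52820229 -0.48278295 -0.15329625]
```

View pics/w15.png

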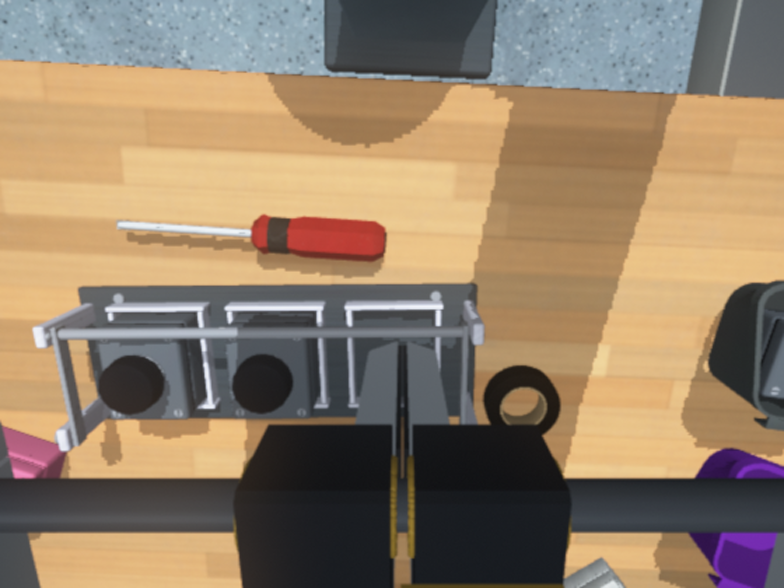

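View pics/s15.png

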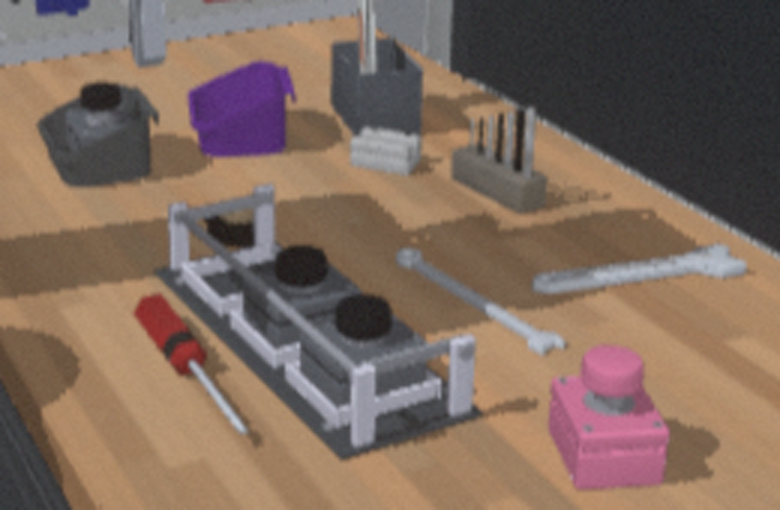

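```bash
python3 - <<'E'
from h import *
s=cam("scene")
im=s['im'].copy(); im=cv2.resize(im[150:320,190:450],None,fx=4,fy=4,interpolation=cv2.INTER_CUBIC)[100:,:][:, :800]
for z,col in ((.056,(0,0,255)),(.064,(0,255,0))):
  for y in (.10,.05,0,-.045,-.09,-.14,-.2):
    p=np.array([.502-.035-.052*(y+.09),y,z]); u,v=(proj(s,p)-[190,150])*4-[0,100]
    cv2.circle(im,(int(u),int(v)),2,col,-1)
cv2.imwrite("pics/s16.png",im)
E
```

```text
(no output)
```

View pics/s16.png

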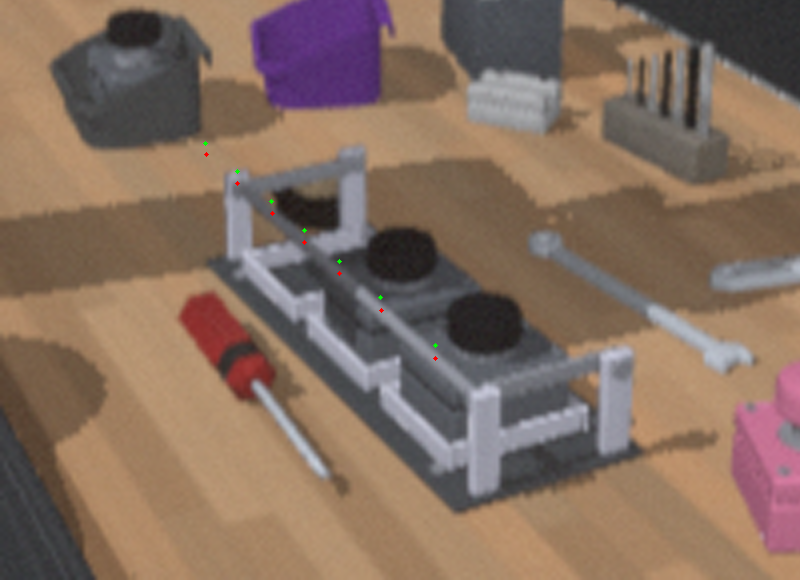

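```bash
python3 -c "
from station import ctrl
print(ctrl.hand_in(), ctrl.get_obs()['time_s'])"
```

```text
the job is handed in; nothing more can be done
the job is handed in; nothing more can be done
```

I finished the whole job and handed it in at about 20 s, well under the 67 s limit; the hand-in gives no verdict.

- **Testing:** I pushed the heads left, middle, right, each to its stop at about z = 0.072 m with 24–32 N. The scene camera then showed the middle and right heads staying down and the left one sprung back out.
- **Faulty box:** I gripped the left box by its head, turned it about 82° and set it in the grey bin. Pictures show it upright, centred on the floor, with its head out.
- **Keeper bar:** I pushed it over from behind (peak about 18 N along x and 16 N along z in the readings) and let it fall to the front. It then resisted at about 6 N and snapped down, with no load left. The drawn check points for z = 56 mm lie on the bar in the last picture, so it is shut.
- **Final state:** The two sound boxes are latched in their bays, the arm is clear of everything, and the tape, spanner and screwdriver look unmoved.

**Disagreement between cameras:** The top and wrist cameras differed by about 5–7 mm in y on the left head and the bin. I used values between the two or close to the wrist camera's, and the pick and the placing both had room for that. No check failed.

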